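# Load two filled vial carriers into the sloped feed lane

## Task

Put the two carriers that are filled with vials into the open upper end of the sloped feed lane, lengthways, so that each slides down under the guard bars and they come to rest one behind the other, the first against the stop and the second against the first. Either may go first. Set them down in the lane rather than dropping them, keep them upright, and leave the empty carrier where it stands.

Things in the scene. Friction and masses are not known exactly. Their poses are not given: they have to be found in the camera images.
- carrier_a: Carrier FILLED with vials: grey block 80 long (x), 50 wide (y), 34 mm high; two rows of four white-capped vials along its long sides, cap tops at 46 mm. Hold it by the fin handle on its centreline: 12 thick (y), 44 long (x), centred, top 92 mm up, so 46 mm of it is free above the caps. Origin: centre of the underside; z up; both ends alike. Loose, 0.2 to 0.3 kg.
- carrier_b: The other filled carrier, the same in every way as carrier_a.
- carrier_empty: Bystander: a carrier of the same block and fin, but EMPTY: eight dark holes and no vials. Same size and origin. Must stay where it stands.
- lane_stop (a point): Point on the centreline of the feed lane's bed, at the foot of the stop plate (46 mm high). Axes tilted with the bed: x downhill along it (24 degrees below level), y across, z square out. The lane is an aluminium chute fixed to the bench, low end to the robot's right; slick straight bed 72 mm wide, from the stop up to the open top end at x = -340 mm; side walls 22 mm high, 5 mm thick.
- lane_load (a point): Middle of the open upper part, a good place to set a carrier: on the bed's centreline, 265 mm uphill of lane_stop, axes alike. Let go level, uphill lower edge on the bed (underside's centre then 18 mm above this point) or tilted with the bed, it slides down within 1 s. Guard bars cross 112 mm above the bed, 145 and 225 mm downhill of here: carriers pass below, a gripper does not.

How it is judged:
By the outcome, as a careful person would: the job done as asked, in the order asked, and still so for the second after the job is handed in, with the robot touching nothing.
It also fails if it takes over 62 s, if anything falls off the work surface, if the arm or the gripper's body presses on something with over 40 N, if the wrist force passes 120 N, or if a joint passes its speed limit or range.

## Robot

A 6-joint arm with a two-finger parallel gripper is mounted at the origin on the work surface. World frame = base frame: x ahead of the robot, y to its left, z up, the work surface at z = 0. Lengths are in m, angles in rad, forces in N, time in s.
With the tool pointing down it reaches from about 0.425 to 0.95 m from the base axis. Payload 3.5 kg.
Tool frame: the origin (TCP) lies at the very end of the fingers, on their centre line; the grasp point (between the pads) lies ctrl.grip_point_offset behind it (ctrl.grip_point_offset is the distance from the TCP to the grasp point, in m); z points along the fingers, y is the direction in which the jaws open and shut (so a half turn about z gives the same grasp; the last joint's range is limited). The gripper opens to 85 mm and grips with 20 to 120 N. Pads are 22 mm wide; open, the fingers measure 114 mm over their backs; the gripper's body (76 mm by 85 mm) begins 54 mm behind the grasp point. The pads swing forward as they close: fully open they stand 13 mm farther back than shut.
Start: joints at [1.072, 0.286, 1.577, -0, 1.279, -0.15], TCP at [0.231, 0.634, 0.231] pointing down, gripper open.
Joint ranges: [-2.77, 2.77], [-0.9, 2.22], [0.21, 2.48], [-1.53, 4.67], [0.24, 2.81], [-2.84, 2.84]. Speed limits (rad/s): [2.79, 2.79, 3.14, 3.14, 3.14, 3.14].

## Interface

Orientations are given as a unit quaternion [x, y, z, w].
In Python, from plant import telemetry, imaging, ticket, finder, ctrl gives the robot as it stands. The module is installed in compiled form; this text tells all that it offers.
- The arm moves only by the shell command python3 -m crank 'ROWS' [FORCE]. ROWS is JSON, a list of rows, each a list of 7 numbers: the shift along the tool's x, y, z scaled (see below), then the turn, a rotation vector about the tool's x, y, z scaled (see below), then the opening, from 0 (shut) to 1 (fully open). A call has 1 to 12 rows; each row is the pose to reach, as a shift and turn from the pose commanded when the call began, along the tool's axes at that moment; what a row does not reach only later rows make up. The controller multiplies each number of a shift by 0.15 m and each number of a turn by 90 degrees. A row lasts 1/10 s, in which the tool goes at most 50 mm and 8.59 degrees, less where a joint would pass 70% of its speed; a pose out of reach is approached as far as the arm can. A call with a number of a shift or a turn outside -1 to 1 is refused whole. A call with a gripper value outside its range is refused whole. The fingers move at their own pace and stop on an object; FORCE is the grip in N (left out, the last holds). Time passes only in rows, so rows that repeat a pose let the fingers close. It gives the time, the measured TCP pose, the force and the opening at its end, in the units of the state.
- telemetry.get_state(): the state, without advancing time (a new reading comes with each control period).
- imaging.read_camera(name): name is "side" or "top"; returns a dict with "pixels" (480x640x3 uint8, red, green, blue), "vfov" (degrees; the focal length in pixels is half the picture's height over the tangent of half this angle, whatever the lens; pixels are square), "cx", "cy" (the principal point, pixels), "rvec" (rotation vector, rad) and "tvec" (3), from world to camera coordinates, as OpenCV has them. Camera axes: x right, y down, z forward; pixel columns grow to the right and rows downward; lengths in m; the calibration is good to about 2 mm. A picture is of the moment at which its call begins. There is no depth.
- ticket.sign_off(): hands the job in, once; it reports no verdict.
Trained networks look in a picture, given as the dict that the camera call returned (one of the last four; its "shot" number tells which), for a name from the list of things; names that differ only in an ending like _2 or _b are one class to them, and where a whole thing is asked for, a point or a joint stands for the part that bears it (a point fixed in the world has none). Each returns a list of dicts, best first, with "confidence" (0 to 1); they miss things now and then, are a little off and sometimes report something else, mostly with a low value. They report only what shows in the picture. A call takes as long as a camera call.
- finder.masks_of(label, picture): "pixels" (480x640 bool, what is visible of it) and "extent" ([left, top, right, bottom] in pixels, round what is visible of it).
- finder.pinpoint(label, picture): "location" ([row, column] in pixels: a listed point, or the origin of a listed thing).
The state is a dict: "time": time; "qpos": joint angles; "dq": joint speeds; "joint_efforts": joint torques, N m; "eef_pos": TCP position; "tcp_rot": TCP orientation; "contact_force": force on the tool from outside, world axes, zero at the start; "wrist_torque": the same for the moment, N m; "opening": opening from 0.0 (shut) to 1.0 (fully open).
Only numpy, scipy, OpenCV 4.12 (cv2) and the standard library are available. Lean on these libraries where they do the work, as an engineer would, in place of code of your own. Each camera call takes 0.05 s, during which the arm holds its last target.

## Working session

There is one attempt and no reset: what is moved stays moved. The work goes in short steps, Python scripts to look and compute and a shell command to move; the robot and the scene stay as the last step left them, time stands still between calls to the robot, and variables do not carry over. Pictures are saved under pics/ and viewed, and the job is handed in when it is done.

```bash
mkdir -p pics
cat > h.py <<'E'
import numpy as np, cv2
from scipy.spatial.transform import Rotation as R
def K(p):
    f=240/np.tan(np.radians(p['vfov'])/2)
    return np.array([[f,0,p['cx']],[0,f,p['cy']],[0,0,1.]])
def ray(p,u,v):
    Rm=cv2.Rodrigues(np.array(p['rvec'],float))[0];t=np.array(p['tvec'],float).ravel()
    d=Rm.T@np.linalg.inv(K(p))@np.array([u,v,1.]);return -Rm.T@t,d/np.linalg.norm(d)
def onz(p,u,v,z):
    c,d=ray(p,u,v);return c+d*(z-c[2])/d[2]
def proj(p,X):
    Rm=cv2.Rodrigues(np.array(p['rvec'],float))[0];t=np.array(p['tvec'],float).ravel()
    q=(K(p)@(Rm@np.atleast_2d(X).T+t[:,None]));return (q[:2]/q[2]).T
def tri(p,a,q,b):
    c1,d1=ray(p,*a);c2,d2=ray(q,*b)
    A=np.stack([d1,-d2],1);s=np.linalg.lstsq(A,c2-c1,rcond=None)[0]
    x,y=c1+d1*s[0],c2+d2*s[1];return (x+y)/2,np.linalg.norm(x-y)
E
python3 - <<'E'
from h import *
from plant import telemetry, imaging, finder, ctrl
s=telemetry.get_state()
print(s['time'],s['eef_pos'],s['tcp_rot'],s['opening'],s['contact_force'],ctrl.grip_point_offset)
P={}
for n in('top','side'):
    p=P[n]=imaging.read_camera(n);cv2.imwrite(f'pics/{n}0.png',p['pixels'][:,:,::-1])
    print(n,p['vfov'],p['cx'],p['cy'],ray(p,320,240))
    for l in('carrier_a','carrier_empty','lane_stop','lane_load'):
        for d in finder.pinpoint(l,p):
            r,c=d['location'];print(l,round(c,1),round(r,1),round(d['confidence'],2),onz(p,c,r,0).round(3))
    for l in('carrier_a','carrier_empty'):
        for d in finder.masks_of(l,p): print(l,'mask',d['extent'],round(d['confidence'],2))
E
```

```text
0.0 [0.23033769 0.63377262 0.22991367] [ 1.73502612e-01  9.84832684e-01 -1.13567397e-03 -3.71083597e-04] 0.9978423049920223 [-0.78436863 -0.0711779   0.04301199] 0.0187
top 43.409681439601556 316.3498511601415 246.97310802524876 (array([0.49416556, 0.06024802, 1.22592415]), array([ 0.05791249, -0.0137957 , -0.99822634]))
carrier_a 232.7 213.6 0.91 [0.622 0.22  0.   ]
carrier_a 168.6 277.4 0.66 [0.495 0.352 0.   ]
carrier_empty 255.2 290.3 0.74 [0.465 0.176 0.   ]
lane_stop 503.2 204.9 0.6 [ 0.631 -0.333  0.   ]
lane_load 393.4 248.2 0.85 [ 0.546 -0.106  0.   ]
carrier_a mask [143.0, 258.1, 192.4, 296.1] 0.76
carrier_empty mask [231.9, 270.1, 270.8, 312.3] 0.97
side 54.87315460685882 316.97079286703945 242.56943457545316 (array([0.48851276, 0.67235579, 0.78778644]), array([ 0.05026353, -0.6715333 , -0.73926761]))
carrier_a 330.2 408.3 0.81 [0.497 0.349 0.   ]
carrier_empty 349.1 328.3 0.81 [0.469 0.187 0.   ]
lane_stop 294.0 154.4 0.96 [ 0.636 -0.359  0.   ]
lane_load 319.2 179.2 0.74 [ 0.559 -0.258  0.   ]
carrier_a mask [248.5, 302.8, 293.2, 359.0] 0.88
carrier_a mask [304.6, 375.8, 358.1, 430.7] 0.57
```

View pics/top0.png

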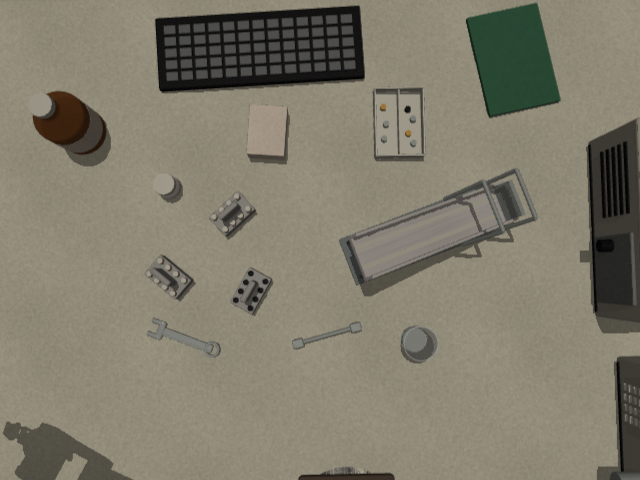

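View pics/side0.png

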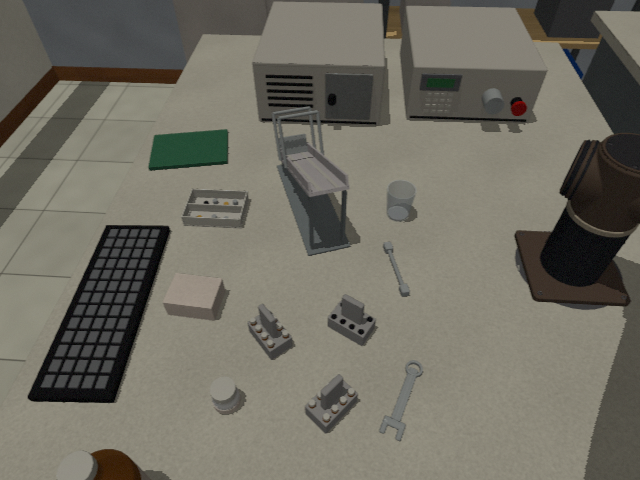

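Run:
```python
import cv2
a=cv2.imread('pics/top0.png');b=cv2.imread('pics/side0.png')
cv2.imwrite('pics/top0c.png',cv2.resize(a[180:330,120:320],None,fx=4,fy=4,interpolation=2))
cv2.imwrite('pics/top0l.png',cv2.resize(a[150:300,340:540],None,fx=4,fy=4,interpolation=2))
cv2.imwrite('pics/side0l.png',cv2.resize(b[70:220,220:420],None,fx=4,fy=4,interpolation=2))
cv2.imwrite('pics/side0c.png',cv2.resize(b[290:440,230:430],None,fx=4,fy=4,interpolation=2))
```

```text
(no output)
```

View pics/top0c.png

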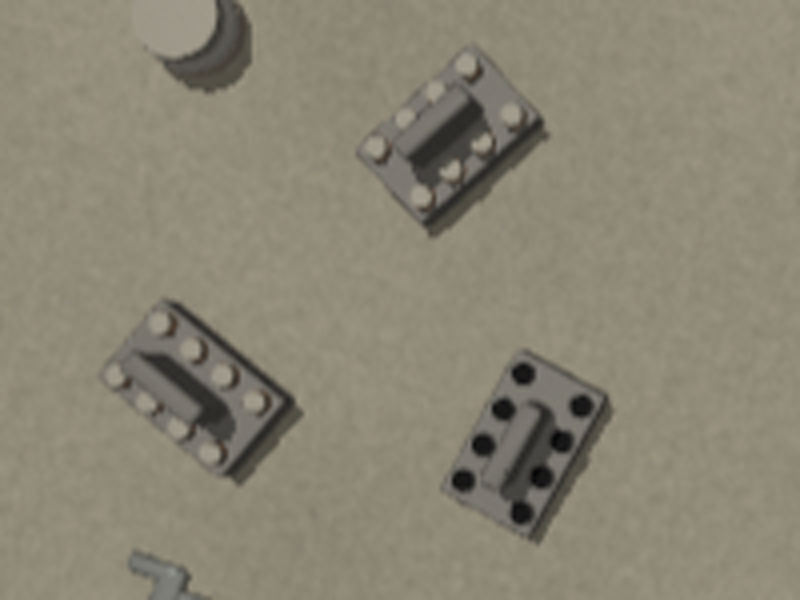

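View pics/top0l.png

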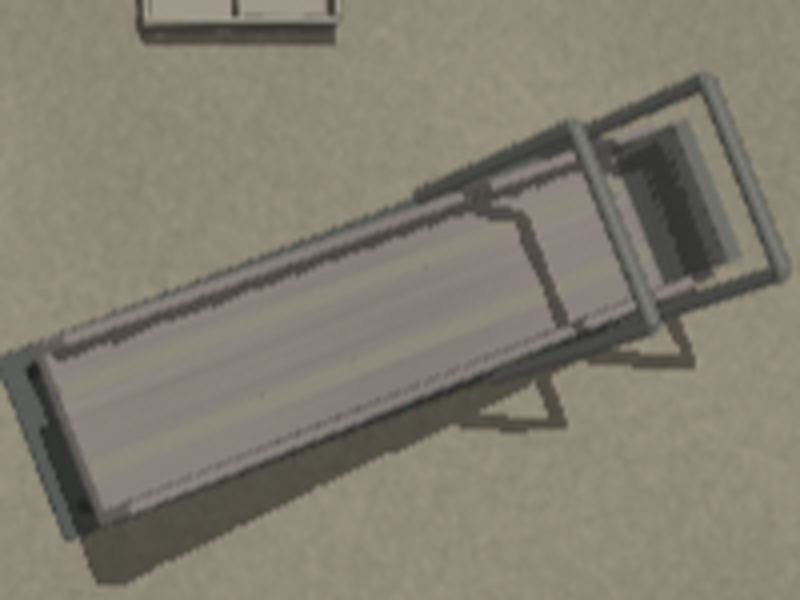

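View pics/side0l.png

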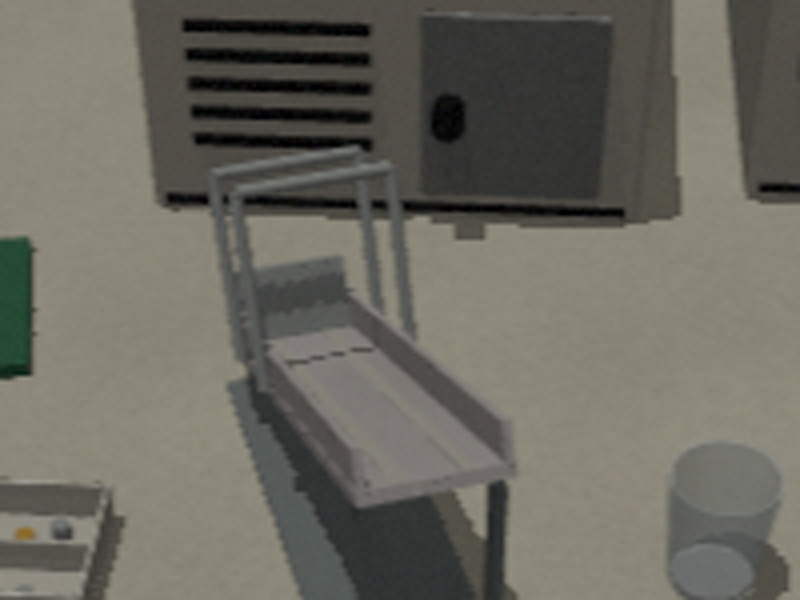

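View pics/side0c.png

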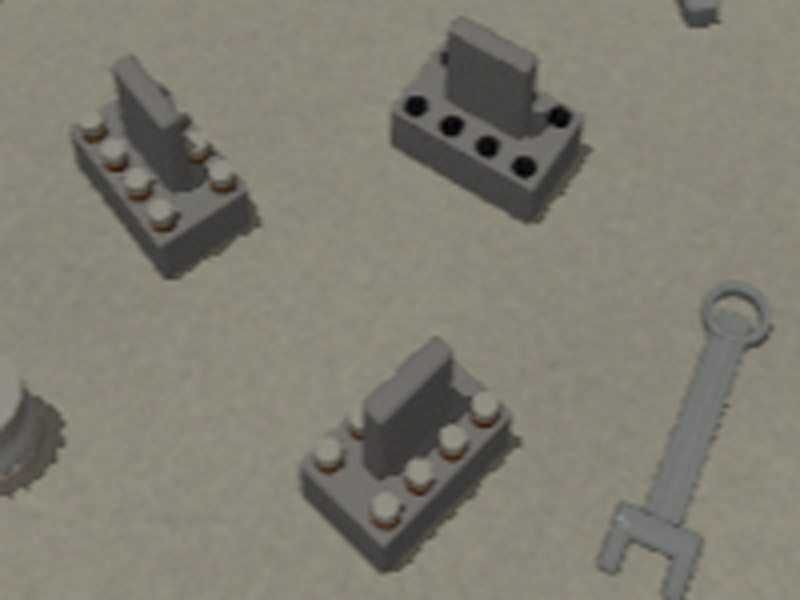

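```bash
cat > fit.py <<'E'
from h import *
from plant import imaging
from scipy.optimize import least_squares
T=imaging.read_camera('top');S=imaging.read_camera('side')
tc=lambda q:np.array(q)/4+[120,180]; sc=lambda q:np.array(q)/4+[230,290]
C=np.array([[40,25,34],[40,-25,34],[-40,-25,34],[-40,25,34]])/1e3
def fit(name,obs,x0):
    # obs: cam,obj pt,uv
    def f(p):
        r=R.from_euler('z',p[2]).as_matrix();o=[]
        for cam,X,uv in obs: o+=list((proj(cam,r@np.array(X)+[p[0],p[1],0])[0]-uv))
        return o
    s=least_squares(f,x0,loss='soft_l1');print(name,s.x.round(4),np.degrees(s.x[2]).round(1),'res',np.array(f(s.x)).round(1));return s.x
F=lambda x,y:[x*.022,y*.006,.092]
# A: long axis toward +x,-y world (crop up-right)
fit('A',[(T,C[0],tc((475,45))),(T,C[1],tc((543,120))),(T,C[2],tc((430,222))),(T,C[3],tc((358,152))),
 (S,C[3],sc((168,240))),(S,C[2],sc((245,188))),(S,C[0],sc((72,130)))],[.61,.22,-.7]) if 0 else None
def auto(name,t,s,x0):
    # t: 4 top corners, s: visible side corners; match to nearest by initial
    r=R.from_euler('z',x0[2]).as_matrix();W=(r@C.T).T+[x0[0],x0[1],0]
    obs=[]
    for cam,pts in((T,t),(S,s)):
        pr=proj(cam,W)
        for q in pts:
            i=np.argmin(np.linalg.norm(pr-q,axis=1));obs.append((cam,C[i],q))
    return fit(name,obs,x0)
auto('A',[tc(q) for q in((475,45),(543,120),(430,222),(358,152))],[sc(q) for q in((72,130),(168,240),(245,188))],[.615,.22,-.9])
auto('B',[tc(q) for q in((166,300),(293,402),(222,475),(100,378))],[sc(q) for q in((303,470),(383,543),(510,415))],[.495,.35,.9+1.57])
auto('E',[tc(q) for q in((525,350),(605,397),(530,525),(442,487))],[sc(q) for q in((392,107),(530,185),(580,115))],[.468,.18,-.5])
tl=lambda q:np.array(q)/4+[340,150]; sl=lambda q:np.array(q)/4+[220,70]
def lane(p):
    Rm=(R.from_euler('z',p[3])*R.from_euler('y',24,degrees=True)).as_matrix();w=p[4]
    obs=[]
    add=lambda cam,X,uv,wt,n:obs.append((n,(proj(cam,Rm@np.array(X)+p[:3])[0]-uv)*wt))
    add(T,[0,0,0],[503.2,204.9],.5,'Tstop');add(T,[-.265,0,0],[393.4,248.2],.5,'Tload')
    add(S,[0,0,0],[294,154.4],.5,'Sstop');add(S,[-.265,0,0],[319.2,179.2],.5,'Sload')
    for x,a in((-.12,((575,125),(653,325))),(-.04,((705,78),(783,275)))):
        add(T,[x,w,.114],tl(a[0]),1,'Tb');add(T,[x,-w,.114],tl(a[1]),1,'Tb')
    for x,a in((-.12,((235,190),(390,168))),(-.04,((212,173),(360,152)))):
        add(S,[x,w,.114],sl(a[0]),1,'Sb');add(S,[x,-w,.114],sl(a[1]),1,'Sb')
    add(S,[-.34,.041,.022],sl((365,455)),.5,'Swall');add(S,[-.34,-.041,.022],sl((513,420)),.5,'Swall')
    add(T,[-.34,.041,.022],tl((38,350)),.5,'Twall');add(T,[-.34,-.041,.022],tl((98,525)),.5,'Twall')
    add(T,[0,.036,.046],tl((683,120)),.5,'Tst');add(T,[0,-.036,.046],tl((740,255)),.5,'Tst')
    add(S,[0,.036,.046],sl((250,273)),.5,'Sst');add(S,[0,-.036,.046],sl((343,257)),.5,'Sst')
    return obs
s=least_squares(lambda p:np.concatenate([o[1] for o in lane(p)]),[.62,-.31,.05,-1.2,.045],loss='soft_l1')
print('lane',s.x.round(4),np.degrees(s.x[3]))
for n,r in lane(s.x): print(n,r.round(1),end=' ')
Rm=(R.from_euler('z',s.x[3])*R.from_euler('y',24,degrees=True)).as_matrix()
print('load',Rm@[-.265,0,0]+s.x[:3])
for c in (T,S):
  im=c['pixels'][:,:,::-1].copy()
  for X in ([0,0,0],[-.265,0,0],[-.34,.036,0],[-.34,-.036,0],[0,.036,0],[0,-.036,0],[0,.036,.046],[0,-.036,.046]):
    q=proj(c,Rm@np.array(X)+s.x[:3])[0];cv2.circle(im,(int(q[0]*8),int(q[1]*8)),8,(0,0,255),-1,16,3)
  im=im[150:300,340:540] if c is T else im[70:220,220:420]
  cv2.imwrite('pics/lane%d.png'%(c is T),cv2.resize(im,None,fx=4,fy=4,interpolation=2))
E
python3 fit.py
```

```text
A [ 0.6181  0.2167 -0.8399] -48.1 res [-0.1 -0.2 -0.  -0.6 -1.6  1.3 -0.6  0.3 -0.5 -2.2 -1.1  0.   2.  -1.8]
B [0.4979 0.3494 2.7252] 156.1 res [  0.6  -2.9  -7.9 -18.5  -6.4   0.7   0.8  15.1  -3.9  -5.3  19.1  -1.1
   0.3   4.5]
E [ 0.4661  0.1816 -0.5324] -30.5 res [-1.2 -1.   0.8 -0.2 -0.6  3.2 -0.7  0.1 -1.3 -1.1  0.   0.1  1.  -1.4]
lane [ 0.628  -0.3133  0.0397 -1.2148  0.0465] -69.60332754458362
Tstop [-1.7 -0.4] Tload [ 0.1 -1.1] Sstop [ 0.3 -0.8] Sload [ 0.6 -0.4] Tb [-0.5  0.8] Tb [0.4 0.8] Tb [-0.3  0.5] Tb [ 0.  -0.3] Sb [-0.1  0.9] Sb [ 0.2 -0.2] Sb [-0.1  0.6] Sb [-0.4 -0.3] Swall [-1.3 -1.2] Swall [ 0.2 -0.7] Twall [ 3.4 -1.3] Twall [ 4.8 -0.8] Tst [-1.1  0.3] Tst [-1.1  0.9] Sst [-2.  -0.2] Sst [-0.2 -0.5] load [ 0.54365776 -0.08642565  0.14746231]
```

```bash
sed -i 's/\[.495,.35,.9+1.57\]/[.495,.35,.9]/' fit.py; python3 fit.py | grep B
```

```text
B [0.495  0.345  0.8702] 49.9 res [-1.2 -0.4 -1.7 -0.3 -0.2  1.2 -0.9 -0.3 -1.3 -3.1  0.4 -0.4  1.1 -2.4]
```

View pics/lane1.png

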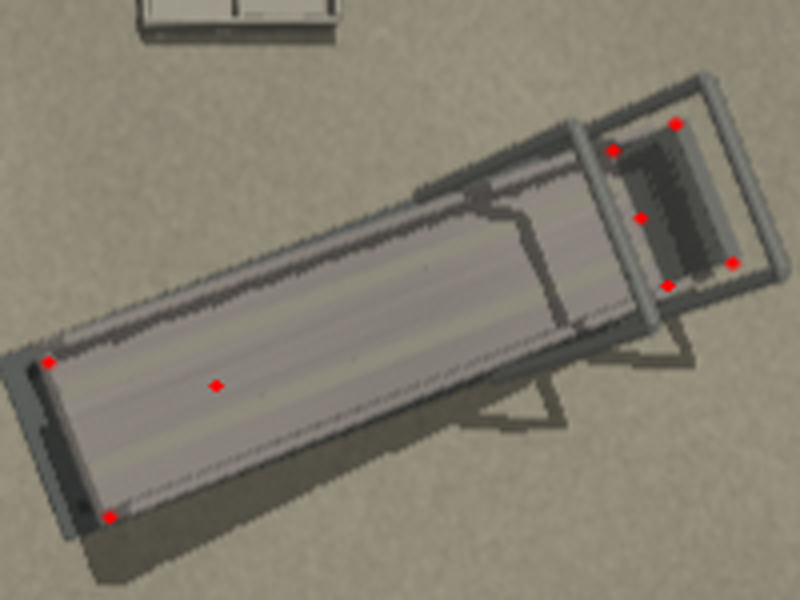

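View pics/lane0.png

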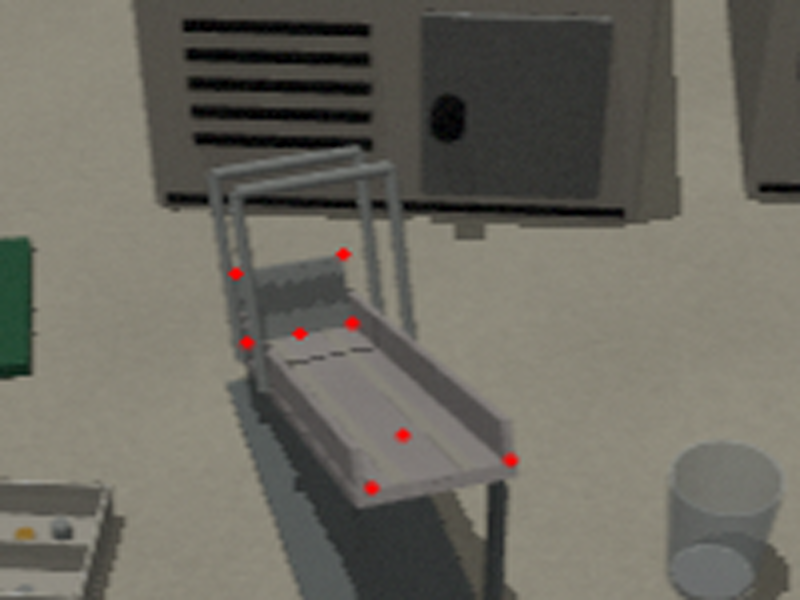

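```bash
cat > go.py <<'E'
from h import *
from plant import telemetry
def lane():
    o=np.array([.628,-.3133,.0397]);return o,R.from_euler('z',-69.6,degrees=True)*R.from_euler('y',24,degrees=True)
def level(yaw): return R.from_euler('z',yaw,degrees=True)
def rel(pos,Rc,flip=None):
    s=telemetry.get_state();p=np.array(s['eef_pos']);q=R.from_quat(s['tcp_rot'])
    c=[Rc*R.from_matrix(np.diag([k,-k,-1.])) for k in(1,-1)]
    t=min(c,key=lambda a:(q.inv()*a).magnitude()) if flip is None else c[flip]
    d=q.inv().apply(np.array(pos)-p);w=(q.inv()*t).as_rotvec()
    print('t',round(s['time'],2),'pos',p.round(4),'q',np.round(s['qpos'],2),'f',np.round(s['contact_force'],1),'op',round(s['opening'],3))
    print('shift rows',(d/.15).round(3),'turn',(w/(np.pi/2)).round(3),'mm',(d*1e3).round(1),'deg',np.degrees(w).round(1))
E
python3 -c "
from go import *
rel([.495,.345,.17],level(49.9))
rel([.495,.345,.17],level(49.9),0)"
```

```text
t 0.9 pos [0.2307 0.6344 0.2313] q [ 1.07  0.29  1.58 -0.    1.28 -0.15] f [ 0.2 -0.6 -0. ] op 1.001
shift rows [-2.315 -1.211  0.409] turn [-0.     0.    -0.776] mm [-347.3 -181.6   61.4] deg [ -0.    0.  -69.9]
t 0.9 pos [0.2307 0.6344 0.2313] q [ 1.07  0.29  1.58 -0.    1.28 -0.15] f [ 0.2 -0.6 -0. ] op 1.001
shift rows [-2.315 -1.211  0.409] turn [0.    0.    1.224] mm [-347.3 -181.6   61.4] deg [  0.    0.  110.1]
```

```bash
python3 -m crank '[[-0.3,-0.16,0,0,0,0.1,1],[-0.65,-0.35,0.05,0,0,0.2,1],[-1,-0.52,0.1,0,0,0.3,1],[-1,-0.52,0.1,0,0,0.4,1],[-1,-0.52,0.1,0,0,0.48,1],[-1,-0.52,0.1,0,0,0.57,1],[-1,-0.52,0.1,0,0,0.66,1],[-1,-0.52,0.1,0,0,0.66,1]]' 50
python3 -c "
from go import *
rel([.495,.345,.15],level(49.9))"
```

```text
time: 1.7
eef_pos: [0.3451, 0.5097, 0.2164]
tcp_rot: [0.639, 0.769, 0.0, -0.0]
contact_force: [0.9, 0.1, -0.2]
opening: 1.0
t 1.7 pos [0.3451 0.5097 0.2164] q [0.81 0.17 1.74 0.   1.23 0.63] f [ 0.9  0.1 -0.2] op 1.0
shift rows [-1.263  0.78   0.443] turn [ 0.    -0.     0.563] mm [-189.5  117.    66.4] deg [ 0.  -0.  50.7]
```

```bash
python3 -m crank '[[-0.25,0.16,0.06,0,0,0.09,1],[-0.5,0.32,0.12,0,0,0.18,1],[-0.75,0.48,0.18,0,0,0.28,1],[-1,0.63,0.24,0,0,0.37,1],[-1,0.7,0.3,0,0,0.47,1],[-1,0.78,0.3,0,0,0.563,1],[-1,0.78,0.3,0,0,0.563,1]]' 50
python3 -c "
from go import *
rel([.495,.345,.12],level(49.9))"
```

```text
time: 2.4
eef_pos: [0.4888, 0.3835, 0.171]
tcp_rot: [0.906, 0.423, 0.0, 0.0]
contact_force: [0.3, 0.3, 0.9]
opening: 1.002
t 2.4 pos [0.4888 0.3835 0.171 ] q [ 0.5   0.22  1.77 -0.    1.15  1.2 ] f [0.3 0.3 0.9] op 1.002
shift rows [-0.17   0.197  0.34 ] turn [0.    0.    0.001] mm [-25.5  29.5  51.1] deg [0.  0.  0.1]
```

```bash
python3 -m crank '[[-0.17,0.2,0,0,0,0,1],[-0.17,0.2,0.2,0,0,0,1],[-0.17,0.2,0.34,0,0,0,1],[-0.17,0.2,0.34,0,0,0,1]]' 50
cat > look.py <<'E'
import sys
from go import *
from plant import imaging
n=sys.argv[1]
for c,(u,v) in {'top':(int(sys.argv[2]),int(sys.argv[3])),'side':(int(sys.argv[4]),int(sys.argv[5]))}.items():
    p=imaging.read_camera(c);im=p['pixels'][v:v+150,u:u+200,::-1]
    cv2.imwrite(f'pics/{n}_{c}.png',cv2.resize(im,None,fx=2 if 0 else 3,fy=3,interpolation=2))
a=[cv2.imread(f'pics/{n}_{c}.png') for c in('top','side')]
cv2.imwrite(f'pics/{n}.png',cv2.resize(np.hstack(a),(800,300)))
E
python3 look.py b1 80 190 230 290
python3 -c "
from go import *
rel([.495,.345,.053],level(49.9))"
```

```text
time: 2.8
eef_pos: [0.4913, 0.3441, 0.117]
tcp_rot: [0.905, 0.424, -0.004, -0.0]
contact_force: [-0.2, -0.1, 0.2]
opening: 1.002
t 2.9 pos [0.4937 0.3455 0.1207] q [0.44 0.24 1.84 0.   1.06 1.14] f [-0.2  1.1 -0.2] op 0.997
shift rows [0.003 0.009 0.451] turn [-0.     0.     0.003] mm [ 0.5  1.3 67.7] deg [-0.   0.   0.3]
```

View pics/b1.png

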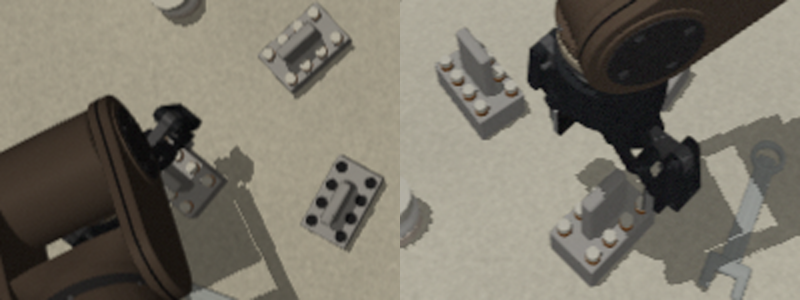

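```bash
python3 -m crank '[[0,0.01,0.15,0,0,0,1],[0,0.01,0.3,0,0,0,1],[0,0.01,0.38,0,0,0,1],[0,0.01,0.44,0,0,0,1],[0,0.01,0.44,0,0,0,1]]' 50
python3 look.py b2 80 190 230 290
python3 -c "
from go import *
rel([.495,.345,.053],level(49.9))"
```

```text
time: 3.4
eef_pos: [0.495, 0.3442, 0.0539]
tcp_rot: [0.906, 0.423, -0.001, 0.0]
contact_force: [-0.6, 0.3, -0.5]
opening: 0.997
t 3.5 pos [0.4959 0.3446 0.0554] q [0.44 0.33 1.87 0.   0.94 1.14] f [-0.1  0.3  0.8] op 1.0
shift rows [-0.002 -0.007  0.016] turn [ 0.    -0.001  0.001] mm [-0.3 -1.   2.4] deg [ 0.  -0.1  0.1]
```

View pics/b2.png

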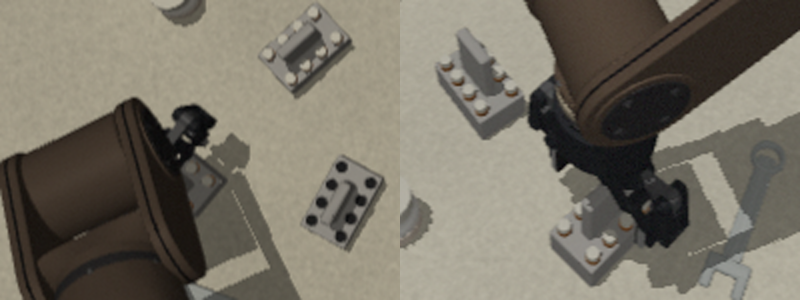

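Fingers straddle the fin with no contact. Close.

```bash
python3 -m crank '[[0,0,0,0,0,0,0],[0,0,0,0,0,0,0],[0,0,0,0,0,0,0],[0,0,0,0,0,0,0],[0,0,0,0,0,0,0],[0,0,0,0,0,0,0],[0,0,0,0,0,0,0],[0,0,0,0,0,0,0]]' 50
python3 look.py b3 80 190 230 290
```

```text
time: 4.3
eef_pos: [0.4952, 0.3441, 0.0543]
tcp_rot: [0.907, 0.422, -0.0, -0.0]
contact_force: [-1.7, 1.1, -0.2]
opening: 0.137
```

View pics/b3.png

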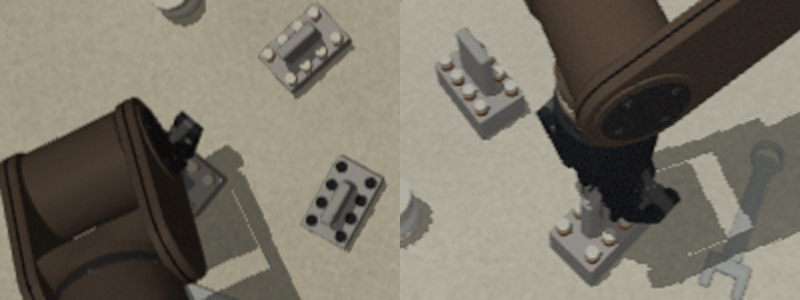

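```bash
python3 -m crank '[[0,0,-0.1,0,0,0,0],[0,0,-0.25,0,0,0,0],[0,0,-0.5,0,0,0,0],[0,0,-0.75,0,0,0,0],[0,0,-0.95,0,0,0,0],[0,0,-1,0,0,0,0],[0,0,-1,0,0,0,0]]' 50
python3 -c "
from go import *
o,L=lane();q=o+L.apply([-.275,0,.12])
print(q);rel(q+[0,0,.06],level(-69.6));rel(q,L)"
```

```text
time: 5.1
eef_pos: [0.4959, 0.3444, 0.2061]
tcp_rot: [0.907, 0.422, 0.002, 0.0]
contact_force: [-1.0, -0.2, -3.5]
opening: 0.133
[ 0.55744323 -0.12357856  0.26117803]
t 5.1 pos [0.4959 0.3444 0.2061] q [ 0.44  0.15  1.78 -0.    1.2   1.14] f [-1.  -0.2 -3.5] op 0.133
shift rows [-2.122  2.323 -0.77 ] turn [ 0.002 -0.001 -0.672] mm [-318.3  348.4 -115.6] deg [  0.2  -0.1 -60.5]
t 5.1 pos [0.4959 0.3444 0.2061] q [ 0.44  0.15  1.78 -0.    1.2   1.14] f [-1.  -0.2 -3.5] op 0.133
shift rows [-2.123  2.322 -0.37 ] turn [ 0.142  0.24  -0.661] mm [-318.4  348.3  -55.6] deg [ 12.8  21.6 -59.5]
```

```bash
python3 -m crank '[[-0.1,0.1,-0.2,0,0,-0.03,0],[-0.25,0.25,-0.4,0,0,-0.08,0],[-0.45,0.45,-0.6,0,0,-0.14,0],[-0.65,0.65,-0.75,0,0,-0.2,0],[-0.85,0.85,-0.75,0,0,-0.26,0],[-1,1,-0.75,0,0,-0.31,0],[-1,1,-0.75,0,0,-0.31,0]]' 50
python3 -c "
from go import *
o,L=lane();q=o+L.apply([-.27,0,.12])
rel(q+[0,0,.06],level(-69.6))"
```

```text
time: 5.8
eef_pos: [0.513, 0.1293, 0.3139]
tcp_rot: [0.779, 0.627, -0.002, -0.001]
contact_force: [0.1, 0.9, -2.9]
opening: 0.135
t 5.8 pos [0.513  0.1293 0.3139] q [ 0.06 -0.09  1.83 -0.    1.4   0.27] f [ 0.1  0.9 -2.9] op 0.135
shift rows [-1.609  0.667 -0.033] turn [-0.003  0.001 -0.364] mm [-241.3  100.1   -5. ] deg [ -0.3   0.1 -32.8]
```

```bash
python3 -m crank '[[-0.2,0.08,-0.03,0,0,-0.06,0],[-0.4,0.16,-0.05,0,0,-0.12,0],[-0.6,0.25,-0.05,0,0,-0.18,0],[-0.8,0.34,-0.05,0,0,-0.24,0],[-0.95,0.42,-0.05,0,0,-0.3,0],[-1,0.45,-0.05,0,0,-0.364,0],[-1,0.45,-0.05,0,0,-0.364,0]]' 50
python3 -c "
from go import *
o,L=lane();q=o+L.apply([-.27,0,.12])
rel(q+[0,0,.06],level(-69.6));rel(q+[0,0,.03],L)"
```

```text
time: 6.5
eef_pos: [0.5476, -0.0286, 0.3213]
tcp_rot: [0.57, 0.822, -0.001, -0.002]
contact_force: [-0.5, -0.2, -1.6]
opening: 0.132
t 6.5 pos [ 0.5476 -0.0286  0.3213] q [-0.24 -0.05  1.78  0.    1.41 -0.59] f [-0.5 -0.2 -1.6] op 0.132
shift rows [-0.647 -0.16   0.013] turn [-0.003 -0.002  0.001] mm [-97. -24.   2.] deg [-0.2 -0.2  0.1]
t 6.5 pos [ 0.5476 -0.0286  0.3213] q [-0.24 -0.05  1.78  0.    1.41 -0.59] f [-0.5 -0.2 -1.6] op 0.132
shift rows [-0.647 -0.159  0.213] turn [-0.003  0.265  0.   ] mm [-97.1 -23.8  32. ] deg [-0.2 23.8  0. ]
```

```bash
python3 -m crank '[[-0.15,-0.04,0,0,0.05,0,0],[-0.3,-0.08,0,0,0.1,0,0],[-0.45,-0.12,0.03,0,0.16,0,0],[-0.57,-0.15,0.1,0,0.22,0,0],[-0.647,-0.16,0.15,0,0.267,0,0],[-0.647,-0.16,0.2,0,0.267,0,0],[-0.647,-0.16,0.2,0,0.267,0,0],[-0.647,-0.16,0.2,0,0.267,0,0]]' 50
python3 look.py c1 340 150 220 70
python3 -c "
from go import *
o,L=lane();q=o+L.apply([-.27,0,.06])
rel(q,L)"
```

```text
time: 7.3
eef_pos: [0.5596, -0.1257, 0.2941]
tcp_rot: [0.556, 0.804, 0.118, -0.171]
contact_force: [0.2, 0.5, -2.7]
opening: 0.134
t 7.4 pos [ 0.5599 -0.1259  0.2954] q [-0.51  0.17  1.64  0.26  1.66 -0.9 ] f [ 0.2  0.6 -1.3] op 0.131
shift rows [-0.107 -0.009  0.617] turn [-0.001  0.001  0.003] mm [-16.   -1.4  92.5] deg [-0.1  0.1  0.3]
```

View pics/c1.png

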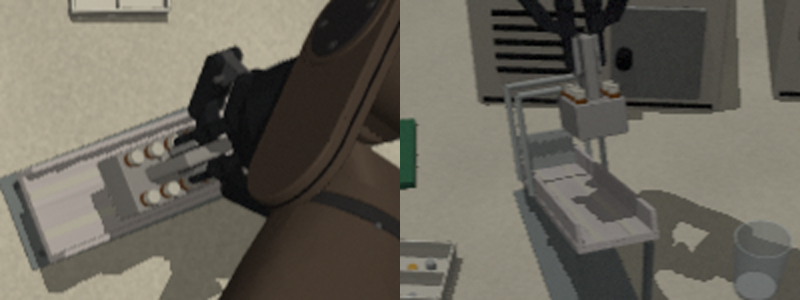

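```bash
python3 -c "
from h import *
from plant import imaging
p=imaging.read_camera('side');cv2.imwrite('pics/c2.png',p['pixels'][:,:,::-1])"
```

```text
(no output)
```

View pics/c2.png

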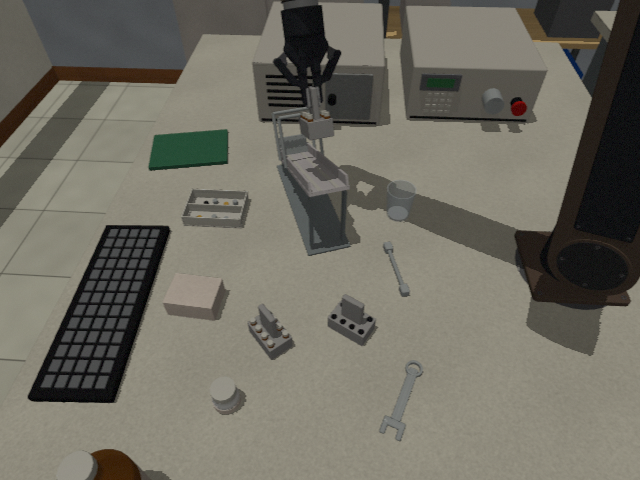

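```bash
python3 -m crank '[[-0.03,-0.01,0.12,0,0,0,0],[-0.06,-0.01,0.25,0,0,0,0],[-0.06,-0.01,0.37,0,0,0,0],[-0.06,-0.01,0.47,0,0,0,0],[-0.06,-0.01,0.54,0,0,0,0],[-0.06,-0.01,0.54,0,0,0,0],[-0.06,-0.01,0.54,0,0,0,0]]' 50
python3 look.py c3 340 150 220 70
python3 -c "
from go import *
o,L=lane();q=o+L.apply([-.277,0,.055])
rel(q,L)"
```

```text
time: 8.15
eef_pos: [0.5499, -0.1047, 0.2174]
tcp_rot: [0.557, 0.804, 0.119, -0.171]
contact_force: [-0.7, -0.2, -2.1]
opening: 0.136
t 8.25 pos [ 0.5503 -0.1051  0.2179] q [-0.49  0.19  1.75  0.27  1.52 -0.91] f [-0.2  0.4 -1.8] op 0.134
shift rows [0.01  0.002 0.116] turn [0.    0.001 0.002] mm [ 1.6  0.3 17.4] deg [0.  0.1 0.2]
```

View pics/c3.png

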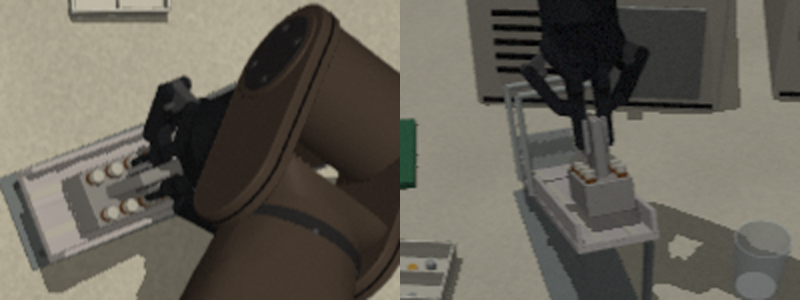

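```bash
python3 -m crank '[[0,0,0.04,0,0,0,0],[0,0,0.08,0,0,0,0],[0,0,0.09,0,0,0,0],[0,0,0.1,0,0,0,0],[0,0,0.1,0,0,0,0]]' 50; python3 -m crank '[[0,0,0.01,0,0,0,0],[0,0,0.02,0,0,0,0]]' 50
```

```text
time: 8.75
eef_pos: [0.5473, -0.0989, 0.2027]
tcp_rot: [0.557, 0.804, 0.118, -0.171]
contact_force: [0.2, 1.3, -2.0]
opening: 0.13
time: 8.95
eef_pos: [0.5474, -0.0983, 0.2011]
tcp_rot: [0.557, 0.804, 0.118, -0.17]
contact_force: [-1.0, -1.2, 3.5]
opening: 0.135
```

```bash
python3 -m crank '[[0,0,0.02,0,0,0,0],[0,0,0.02,0,0,0,1],[0,0,0.02,0,0,0,1],[0,0,0.02,0,0,0,1],[0,0,0.02,0,0,0,1],[0,0,-0.1,0,0,0,1],[0,0,-0.3,0,0,0,1],[0,0,-0.5,0,0,0,1],[0,0,-0.6,0,0,0,1]]' 50
python3 look.py d1 340 150 220 70
python3 -c "
from go import *
rel([.5,.1,.3],level(-48))"
```

```text
time: 9.85
eef_pos: [0.5608, -0.1331, 0.285]
tcp_rot: [0.557, 0.804, 0.119, -0.169]
contact_force: [0.3, 0.3, 0.5]
opening: 1.0
t 9.95 pos [ 0.561  -0.1331  0.2846] q [-0.52  0.18  1.64  0.26  1.64 -0.91] f [ 0.1  0.3 -0.1] op 1.001
shift rows [1.503 0.166 0.552] turn [ 0.051 -0.261 -0.234] mm [225.4  24.9  82.9] deg [  4.6 -23.5 -21.1]
```

View pics/d1.png

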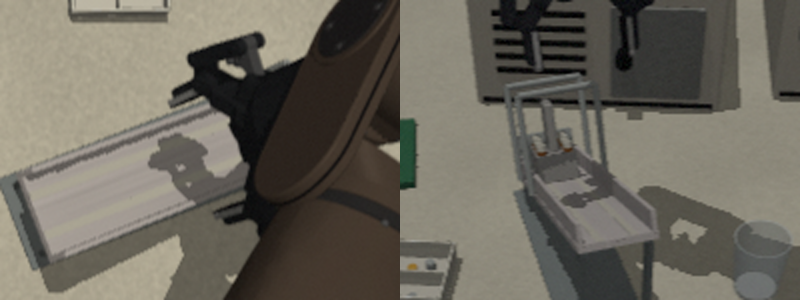

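```bash
python3 -c "
from go import *
rel([.575,-.0,.29],level(-65))"
```

```text
t 9.95 pos [ 0.561  -0.1331  0.2846] q [-0.52  0.18  1.64  0.26  1.64 -0.91] f [ 0.1  0.3 -0.1] op 1.001
shift rows [0.744 0.4   0.291] turn [ 0.012 -0.265 -0.048] mm [111.6  59.9  43.6] deg [  1.1 -23.8  -4.3]
```

```bash
python3 -m crank '[[0.2,0.1,0.05,0,-0.07,-0.01,1],[0.4,0.2,0.12,0.0,-0.14,-0.02,1],[0.6,0.3,0.2,0.01,-0.21,-0.03,1],[0.74,0.4,0.28,0.01,-0.265,-0.045,1],[0.74,0.4,0.28,0.01,-0.265,-0.045,1]]' 50
python3 -c "
from go import *
rel([.618,.217,.2],level(-48.1))"
```

```text
time: 10.45
eef_pos: [0.5727, 0.0053, 0.2874]
tcp_rot: [0.536, 0.844, 0.0, -0.003]
contact_force: [0.1, -0.1, -0.0]
opening: 1.0
t 10.45 pos [0.5727 0.0053 0.2874] q [-0.17  0.02  1.77  0.    1.35 -0.61] f [ 0.1 -0.1 -0. ] op 1.0
shift rows [1.146 0.874 0.586] turn [-0.001 -0.003 -0.186] mm [171.9 131.2  88. ] deg [ -0.1  -0.3 -16.7]
```

```bash
python3 -m crank '[[0.2,0.15,0,0,0,-0.04,1],[0.4,0.3,0.1,0,0,-0.08,1],[0.6,0.45,0.2,0,0,-0.12,1],[0.8,0.6,0.3,0,0,-0.16,1],[0.95,0.75,0.4,0,0,-0.186,1],[1,0.87,0.58,0,0,-0.186,1],[1,0.87,0.58,0,0,-0.186,1]]' 50
python3 -c "
from go import *
rel([.618,.217,.12],level(-48.1))"
```

```text
time: 11.15
eef_pos: [0.6272, 0.1917, 0.1953]
tcp_rot: [0.41, 0.912, -0.002, -0.006]
contact_force: [-0.8, -0.1, -0.5]
opening: 0.997
t 11.15 pos [0.6272 0.1917 0.1953] q [ 0.14  0.28  1.65  0.    1.22 -0.59] f [-0.8 -0.1 -0.5] op 0.997
shift rows [0.162 0.071 0.503] turn [-0.006 -0.006 -0.004] mm [24.3 10.6 75.4] deg [-0.5 -0.6 -0.3]
```

```bash
python3 -m crank '[[0.16,0.07,0.1,0,0,0,1],[0.16,0.07,0.3,0,0,0,1],[0.16,0.07,0.45,0,0,0,1],[0.16,0.07,0.5,0,0,0,1],[0.16,0.07,0.5,0,0,0,1]]' 50
python3 look.py e1 140 150 200 260
python3 -c "
from go import *
rel([.618,.217,.054],level(-48.1))"
```

```text
time: 11.65
eef_pos: [0.6207, 0.2148, 0.1262]
tcp_rot: [0.412, 0.911, -0.0, -0.003]
contact_force: [0.9, -0.3, 1.1]
opening: 1.003
t 11.75 pos [0.6226 0.2154 0.1291] q [ 0.18  0.35  1.7   0.    1.1  -0.55] f [-0.6  0.8  0.3] op 0.998
shift rows [ 0.027 -0.017  0.501] turn [ 0.001 -0.001 -0.005] mm [ 4.1 -2.5 75.1] deg [ 0.1 -0.1 -0.5]
```

View pics/e1.png

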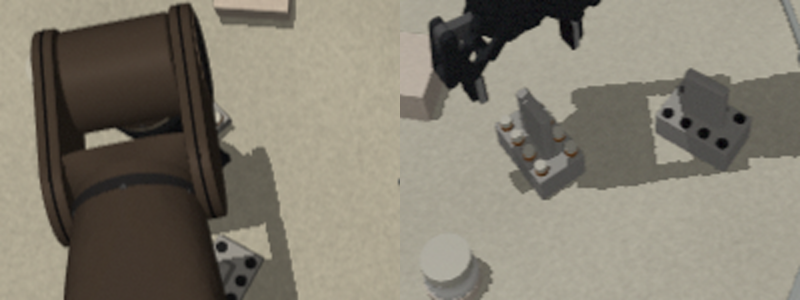

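```bash
python3 -m crank '[[0.02,-0.015,0.12,0,0,0,1],[0.025,-0.015,0.27,0,0,0,1],[0.025,-0.015,0.4,0,0,0,1],[0.025,-0.015,0.47,0,0,0,1],[0.025,-0.015,0.49,0,0,0,1],[0.025,-0.015,0.49,0,0,0,1]]' 50
python3 look.py e2 140 150 200 260
python3 -c "
from go import *
rel([.618,.217,.054],level(-48.1))"
```

```text
time: 12.35
eef_pos: [0.6182, 0.2175, 0.0551]
tcp_rot: [0.411, 0.912, 0.001, -0.001]
contact_force: [-0.1, 0.2, 0.2]
opening: 0.995
t 12.45 pos [0.6187 0.2177 0.0559] q [ 0.18  0.43  1.73  0.    0.97 -0.54] f [-0.3  0.5  0.2] op 1.002
shift rows [-0.    -0.007  0.013] turn [ 0.002 -0.001 -0.005] mm [-0.1 -1.   1.9] deg [ 0.2 -0.1 -0.4]
```

View pics/e2.png

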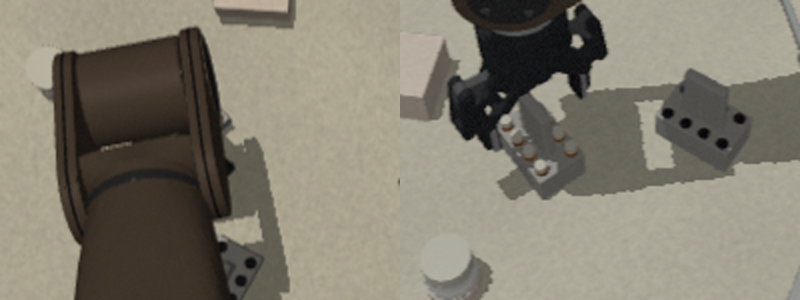

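```bash
python3 -m crank '[[0,0,0,0,0,0,0],[0,0,0,0,0,0,0],[0,0,0,0,0,0,0],[0,0,0,0,0,0,0],[0,0,0,0,0,0,0],[0,0,0,0,0,0,0],[0,0,0,0,0,0,0],[0,0,0,0,0,0,0]]' 50
python3 look.py e3 140 150 200 260
python3 -m crank '[[0,0,-0.1,0,0,0,0],[0,0,-0.25,0,0,0,0],[0,0,-0.5,0,0,0,0],[0,0,-0.75,0,0,0,0],[0,0,-0.95,0,0,0,0],[0,0,-1,0,0,0,0],[0,0,-1,0,0,0,0]]' 50
python3 -c "
from go import *
o,L=lane();q=o+L.apply([-.277,0,.12])
rel(q+[0,0,.06],level(-69.6))"
```

```text
time: 13.25
eef_pos: [0.6173, 0.2175, 0.0539]
tcp_rot: [0.411, 0.912, 0.001, -0.002]
contact_force: [0.5, 0.0, -1.8]
opening: 0.134
time: 14.05
eef_pos: [0.6185, 0.2173, 0.2063]
tcp_rot: [0.411, 0.912, 0.002, 0.0]
contact_force: [0.4, -0.2, -2.6]
opening: 0.131
t 14.05 pos [0.6185 0.2173 0.2063] q [ 0.18  0.26  1.65  0.    1.22 -0.54] f [ 0.4 -0.2 -2.6] op 0.131
shift rows [-1.421 -1.803 -0.779] turn [ 0.002 -0.001  0.234] mm [-213.2 -270.4 -116.8] deg [ 0.2 -0.1 21.1]
```

View pics/e3.png

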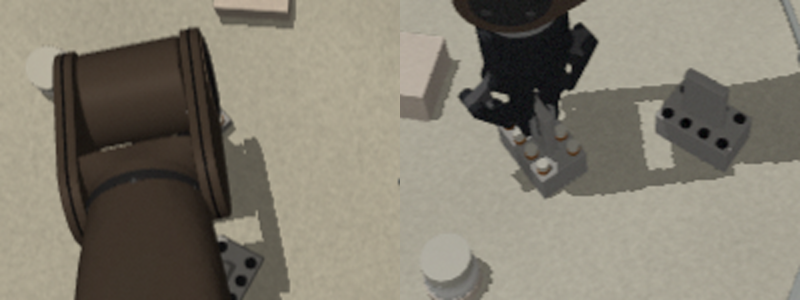

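Held (opening 0.13 = 11 mm, 2.6 N). Carry to the lane.

```bash
python3 -m crank '[[-0.08,-0.1,-0.2,0,0,0.02,0],[-0.2,-0.25,-0.4,0,0,0.05,0],[-0.35,-0.45,-0.6,0,0,0.08,0],[-0.5,-0.65,-0.78,0,0,0.12,0],[-0.65,-0.85,-0.8,0,0,0.16,0],[-0.78,-1,-0.8,0,0,0.2,0],[-0.8,-1,-0.8,0,0,0.234,0],[-0.8,-1,-0.8,0,0,0.234,0]]' 50
python3 -c "
from go import *
o,L=lane();q=o+L.apply([-.277,0,.12])
rel(q+[0,0,.03],L)"
```

```text
time: 14.85
eef_pos: [0.5841, 0.0266, 0.3207]
tcp_rot: [0.572, 0.821, -0.001, -0.004]
contact_force: [-0.3, -0.4, -2.6]
opening: 0.139
t 14.85 pos [0.5841 0.0266 0.3207] q [-0.13  0.04  1.7   0.    1.42 -0.48] f [-0.3 -0.4 -2.6] op 0.139
shift rows [-0.866 -0.513  0.189] turn [-0.003  0.263 -0.002] mm [-129.9  -76.9   28.4] deg [-0.3 23.7 -0.2]
```

```bash
python3 -m crank '[[-0.15,-0.1,0,0,0.04,0,0],[-0.33,-0.2,0,0,0.09,0,0],[-0.5,-0.3,0,0,0.15,0,0],[-0.68,-0.42,0.05,0,0.21,0,0],[-0.8,-0.5,0.12,0,0.263,0,0],[-0.866,-0.513,0.18,0,0.265,0,0],[-0.866,-0.513,0.18,0,0.265,0,0],[-0.866,-0.513,0.18,0,0.265,0,0]]' 50
python3 look.py f1 340 150 220 70
python3 -c "
from go import *
o,L=lane();q=o+L.apply([-.277,0,.072])
rel(q,L)"
```

```text
time: 15.65
eef_pos: [0.5583, -0.1195, 0.2959]
tcp_rot: [0.558, 0.804, 0.118, -0.172]
contact_force: [0.8, 0.5, -1.7]
opening: 0.133
t 15.75 pos [ 0.5586 -0.1192  0.2974] q [-0.51  0.16  1.64  0.27  1.66 -0.88] f [-0.4  0.2 -2.2] op 0.136
shift rows [-0.107 -0.017  0.53 ] turn [-0.     0.     0.002] mm [-16.   -2.6  79.6] deg [-0.   0.   0.2]
```

View pics/f1.png

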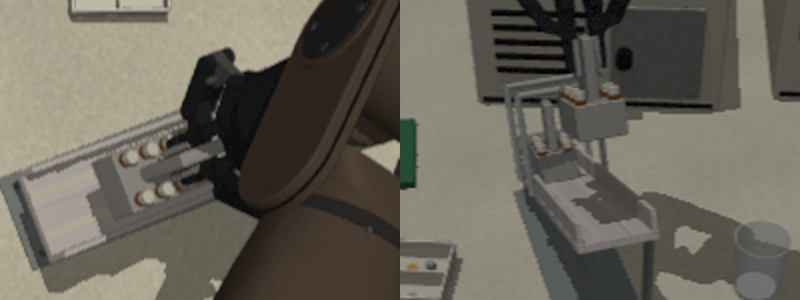

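```bash
python3 -m crank '[[-0.04,-0.01,0.12,0,0,0,0],[-0.08,-0.017,0.25,0,0,0,0],[-0.1,-0.017,0.37,0,0,0,0],[-0.1,-0.017,0.47,0,0,0,0],[-0.1,-0.017,0.53,0,0,0,0],[-0.1,-0.017,0.53,0,0,0,0],[-0.1,-0.017,0.53,0,0,0,0]]' 50
python3 look.py f2 340 150 220 70
python3 -c "
from go import *
o,L=lane();q=o+L.apply([-.277,0,.055])
rel(q,L)"
```

```text
time: 16.45
eef_pos: [0.5497, -0.1041, 0.2187]
tcp_rot: [0.558, 0.804, 0.118, -0.17]
contact_force: [-0.3, 0.4, -2.4]
opening: 0.136
t 16.55 pos [ 0.5499 -0.1047  0.2191] q [-0.49  0.19  1.75  0.27  1.52 -0.91] f [ 0.4 -0.4 -2.5] op 0.136
shift rows [0.004 0.003 0.122] turn [0.    0.001 0.   ] mm [ 0.6  0.4 18.2] deg [0.  0.1 0. ]
```

View pics/f2.png

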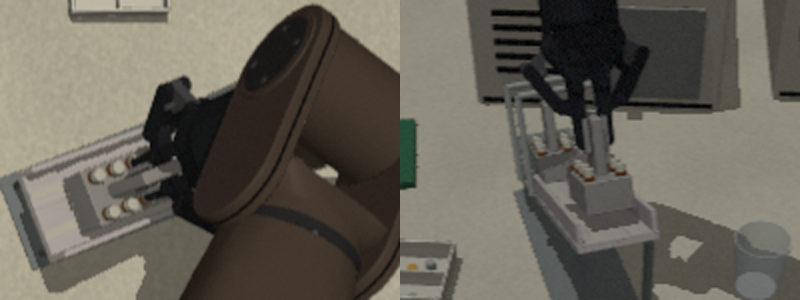

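```bash
python3 -m crank '[[0,0,0.04,0,0,0,0],[0,0,0.08,0,0,0,0],[0,0,0.095,0,0,0,0],[0,0,0.105,0,0,0,0],[0,0,0.105,0,0,0,0]]' 50; python3 -m crank '[[0,0,0.01,0,0,0,0],[0,0,0.02,0,0,0,0]]' 50
```

```text
time: 17.05
eef_pos: [0.5468, -0.0982, 0.2031]
tcp_rot: [0.558, 0.803, 0.118, -0.171]
contact_force: [-0.2, -0.1, -2.9]
opening: 0.133
time: 17.25
eef_pos: [0.5468, -0.0974, 0.2009]
tcp_rot: [0.558, 0.803, 0.118, -0.171]
contact_force: [1.1, -3.2, 3.6]
opening: 0.13
```

Contact felt (-2.9 to +3.6 N). Release and retreat.

```bash
python3 -m crank '[[0,0,0.02,0,0,0,0],[0,0,0.02,0,0,0,1],[0,0,0.02,0,0,0,1],[0,0,0.02,0,0,0,1],[0,0,0.02,0,0,0,1],[0,0,-0.1,0,0,0,1],[0,0,-0.3,0,0,0,1],[0,0,-0.5,0,0,0,1],[0,0,-0.6,0,0,0,1]]' 50
python3 look.py g1 340 150 220 70
python3 -c "
from go import *
rel([.575,.03,.3],level(-65))"
```

```text
time: 18.15
eef_pos: [0.5604, -0.1324, 0.2855]
tcp_rot: [0.558, 0.803, 0.119, -0.169]
contact_force: [-0.0, -0.1, -1.0]
opening: 0.994
t 18.25 pos [ 0.5605 -0.1324  0.2851] q [-0.52  0.18  1.64  0.26  1.64 -0.9 ] f [ 0.  -0.8  0.1] op 1.0
shift rows [0.937 0.468 0.307] turn [ 0.012 -0.264 -0.05 ] mm [140.6  70.2  46. ] deg [  1.1 -23.8  -4.5]
```

View pics/g1.png

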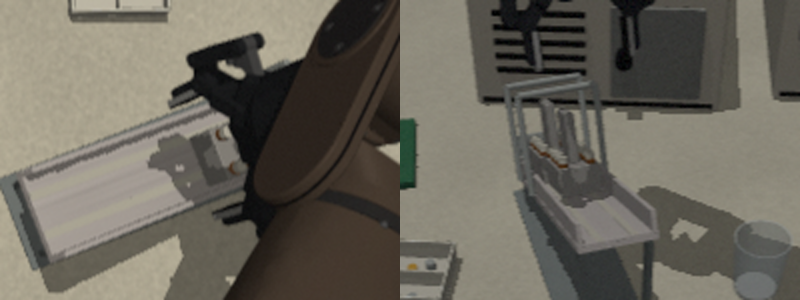

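Move clear and take a full check.

```bash
python3 -m crank '[[0.2,0.1,0.05,0,-0.07,-0.01,1],[0.4,0.2,0.12,0.0,-0.14,-0.02,1],[0.6,0.3,0.2,0.01,-0.21,-0.03,1],[0.8,0.4,0.28,0.01,-0.265,-0.045,1],[0.93,0.46,0.3,0.01,-0.265,-0.045,1],[0.93,0.46,0.3,0.01,-0.265,-0.045,1]]' 50
python3 -m crank '[[0.25,0.25,0,0,0,0,1],[0.5,0.5,0,0,0,0,1],[0.75,0.75,0,0,0,0,1],[1,1,0,0,0,0,1],[1,1,0,0,0,0,1],[1,1,0,0,0,0,1]]' 50
python3 look.py k1 340 150 220 70
python3 - <<'E'
from go import *
from plant import imaging,finder
o,L=lane()
for n in('top','side'):
    p=imaging.read_camera(n);im=p['pixels'][:,:,::-1].copy()
    for d in finder.pinpoint('carrier_empty',p): print(n,d['location'],round(d['confidence'],2))
    for x0 in(-.04,-.12):
        for X in([40,25,34],[40,-25,34],[-40,-25,34],[-40,25,34],[22,0,92],[-22,0,92]):
            q=proj(p,L.apply(np.array(X)/1e3+[x0,0,0])+o)[0]
            cv2.circle(im,(int(q[0]*8),int(q[1]*8)),6,(0,0,255) if x0>-.1 else (0,255,0),-1,16,3)
    cv2.imwrite(f'pics/k_{n}.png',im)
    c=im[150:250,420:553] if n=='top' else im[80:180,250:383]
    cv2.imwrite(f'pics/kc_{n}.png',cv2.resize(c,(400,300),interpolation=2))
cv2.imwrite('pics/kc.png',np.hstack([cv2.imread(f'pics/kc_{n}.png') for n in('top','side')]))
E
```

```text
time: 18.85
eef_pos: [0.5722, 0.0328, 0.2973]
tcp_rot: [0.539, 0.843, 0.0, -0.002]
contact_force: [-0.1, -0.1, 0.1]
opening: 0.994
time: 19.45
eef_pos: [0.6472, 0.2287, 0.2961]
tcp_rot: [0.54, 0.842, -0.001, -0.003]
contact_force: [0.3, -1.1, -0.2]
opening: 1.0
top [291.3, 254.2] 0.88
side [327.4, 350.4] 0.59
```

View pics/kc.png

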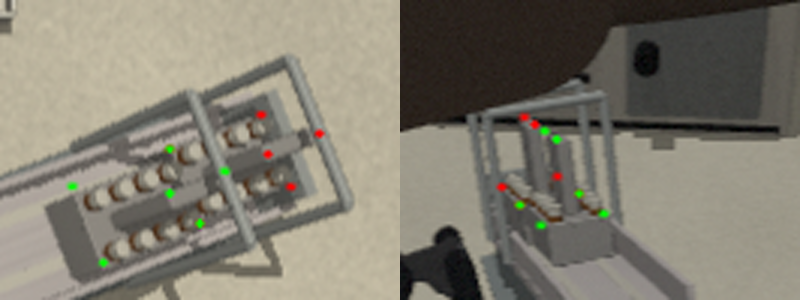

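View pics/k1.png

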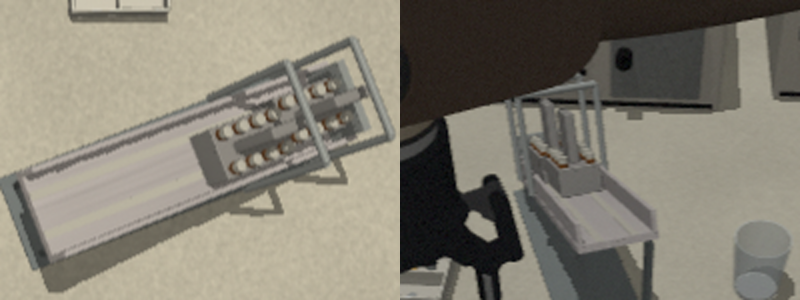

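View pics/k_side.png

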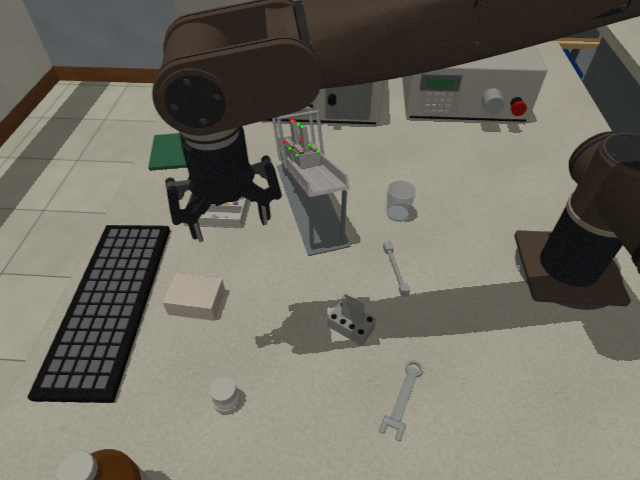

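```bash
python3 -m crank '[[0,0,0,0,0,0,1],[0,0,0,0,0,0,1],[0,0,0,0,0,0,1],[0,0,0,0,0,0,1],[0,0,0,0,0,0,1]]' 50
python3 - <<'E'
from go import *
from plant import imaging,ticket
p=imaging.read_camera('top');a=p['pixels'][150:300,340:540,::-1]
cv2.imwrite('pics/m.png',cv2.resize(a,None,fx=4,fy=4,interpolation=2))
b=cv2.resize(cv2.imread('pics/k1_top.png'),(200,150),interpolation=3)
print('diff',np.abs(a.astype(int)-b).mean(),np.abs(a.astype(int)-b).max())
E
```

```text
time: 20.25
eef_pos: [0.6475, 0.228, 0.2988]
tcp_rot: [0.541, 0.841, 0.0, -0.001]
contact_force: [-1.2, 0.1, 0.1]
opening: 0.999
diff 0.8981444444444444 13
```

View pics/m.png

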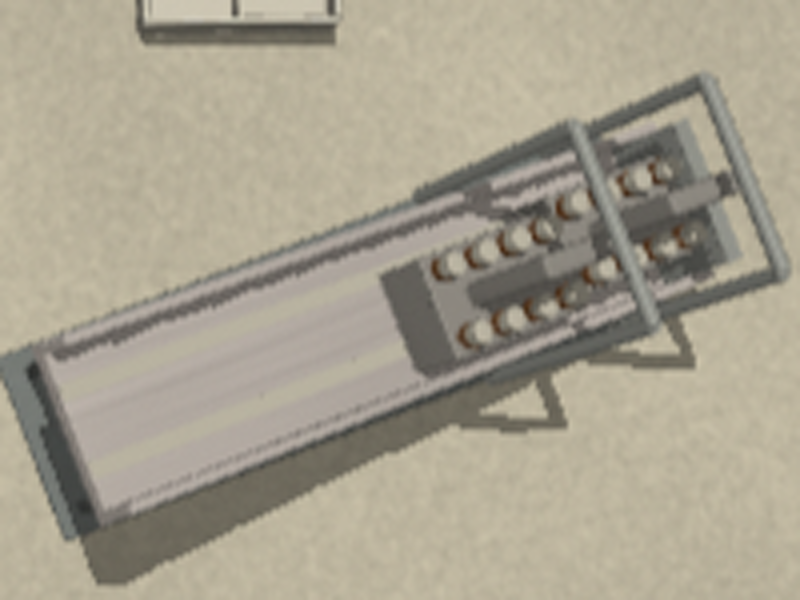

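Both filled carriers sit one behind the other against the stop, upright and no longer moving. The empty carrier has not moved.

```bash
python3 -c "
from plant import ticket
print(ticket.sign_off())"
```

```text
the job is handed in; nothing more can be done
None
```

Both filled carriers are in the feed lane, one behind the other: the first against the stop, the second against the first. I handed the job in at about 20 s of the 62 s allowed.

- **How it was done:** I gripped each carrier by its fin at 50 N and tilted it to match the bed. I lowered it near `lane_load` until the wrist force showed it touching the bed, then let go. Each one slid down under the guard bars on its own.
- **Final checks:** Both carriers stood upright and squarely in the lane, about 1–2 pixels from where they should rest at the stop. Two top views 0.5 s apart showed no movement.
- **Empty carrier:** It was found within about 1 pixel of its starting position in both cameras.
- **Forces and clearance:** The wrist force in the readings I took stayed around 5 N or less, and the gripper was well clear at the end.
- **Less certain:** The forward guard bar and the steep view hide the line where the two carriers meet. I judged that contact from the even cap spacing and the matching positions rather than seeing it directly.

No check failed. My first clicks for one carrier's corners and the lane's wall ends gave a poor fit. I corrected the carrier fit. For the lane, I overlaid the fit on both camera pictures, and the bed corners lined up, so the wall clicks were what was off.

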